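# Set a wood blank on the marking gauge and hold its arm at the scale mark

### The arm

A 7-joint arm with a two-finger parallel gripper is mounted at the origin on a cart in front of the work surface, level with it; the furniture and walls round the work are solid. World frame = base frame: x ahead of the robot, y to its left, z up, the work surface at z = 0. Lengths are in m, angles in rad, forces in N, time in s.
With the tool pointing down it reaches from about 0.425 to 0.875 m from the base axis. Payload 4.7 kg.
Tool frame: the origin (TCP) lies midway between the tips of the shut fingers; the grasp point (between the pads) lies 19 mm behind it; z points along the fingers, x is the direction in which the jaws open and shut, and the axes are right-handed (so a half turn about z gives the same grasp; the last joint's range is limited). The gripper opens to 87 mm and grips with 3 to 60 N. Pads are 19 mm wide; open, the fingers measure 117 mm over their backs; the gripper's body (75 mm by 190 mm) begins 51 mm behind the grasp point.
Start: joints at [1.319, 0.321, -0.07, 1.45, 0.023, 1.371, -0.057], TCP at [0.171, -0.627, 0.184] pointing down, gripper open.
Joint ranges: [-2.86, 2.86], [-0.3, 2.09], [-1.38, 1.24], [0.06, 2.45], [-1.56, 4.7], [0.09, 2.05], [-2.69, 2.69]. Speed limits (rad/s): [2.57, 2.57, 3.14, 3.14, 3.14, 3.14, 3.14].

### API

Orientations are given as a rotation vector (axis times angle).
In Python, from bench import get_state, eyes, ticket gives the robot as it stands.
- The arm moves only by the tool carry_out, never from a script. Its argument "motion" is a list of rows, each a list of 2 entries, a list of its own where there are three numbers: the shift along the world's x, y, z in m, then the turn about the world's z in rad. A call has 1 to 20 rows; each row is the pose to reach, as a shift and turn from the pose commanded when the call began; what a row does not reach only later rows make up. A row lasts 1/10 s, in which the tool goes at most 50 mm and 8.59 degrees, less where a joint would pass 70% of its speed; a pose out of reach is approached as far as the arm can. A call with a gripper value outside its range is refused whole. "grip" is the gripper command: -1 is fully open, 1 is shut, values between are in proportion, set as the call begins (left out, the last holds). The fingers move at their own pace and stop on an object; "squeeze" is the grip in N (left out, the last holds). Time passes only in rows, so rows that repeat a pose let the fingers close. It gives the time, the measured TCP pose, the force and the opening at its end, in the units of the state.
- get_state(): the state, without advancing time (a new reading comes with each control period).
- eyes.get_image(name): name is "scene" or "side" or "wrist"; returns a dict with "pixels" (480x640x3 uint8, blue, green, red), "mtx" (3x3 intrinsics, pixels), "extrinsics" (4x4, takes a point from camera to world coordinates). Camera axes: x right, y down, z forward; pixel columns grow to the right and rows downward; lengths in m; the calibration is good to about 2 mm. The wrist camera is an equidistant fisheye: a pixel r from the principal point sees the ray r / f radians off the axis. A picture is of the moment at which its call begins. There is no depth.
- ticket.close_job(): hands the job in, once; it reports no verdict.
The state is a dict: "time": time; "joint_positions": joint angles; "qd": joint speeds; "joint_torque": joint torques, N m; "position": TCP position; "tool_rot": TCP orientation; "ft_force": force on the tool from outside, world axes, zero at the start; "torque": the same for the moment, N m; "grip_width": opening from 0.0 (shut) to 1.0 (fully open).
Only numpy, scipy, OpenCV 4.12 (cv2) and the standard library are available. Lean on these libraries where they do the work, as an engineer would, in place of code of your own. Each camera call takes 0.05 s, during which the arm holds its last target. There are 200 camera calls.

### The job

First lay the flat red-brown wooden block squarely and centred on the narrow rubber-topped rest of the marking gauge, its length running along the gauge arm, and let go of it. Then press the green lock button fully down, take the gauge arm by its black handle and draw the arm out until its yellow index lines up with the red mark on the scale. A spring pulls the arm back in, so finish while still holding the handle at the mark, with the block undisturbed on the rest and the things around left alone.

Things in the scene. Friction and masses are not known exactly. Their poses are not given: they have to be found in the camera images.
- blank_center (a point): centre of the loose red-brown wooden block (70 g nominal, 50 x 85 x 18 mm), which starts lying flat on the bench in front of the gauge, on the robot's side; local y along its 85 mm length, x across its 50 mm width, z up; 9 mm above its underside
- blank: the same block; origin at the centre of its underside, axes as above. Fixed obstacles at the right of the work: an upright pole 31 mm thick in front of the bench at x 0.34, y -0.30 (floor to above the arm), a grey motor about 0.1 m thick hanging over x 0.36, y -0.2 from 0.6 m up, and a lamp arm slanting up at y below -0.3
- rest_top (a point): centre of the top of the gauge's fixed rest, 75 mm above the bench: a narrow post with a black rubber pad 26 mm wide (x) by 40 mm long (y). z up; the arm extends along local -y. With the arm home nothing is above the rest: its nose ends 90 mm away on the +y side, 0.13 to 0.145 m above the bench. Drawn out, its stylus passes 11 mm above a block lying on the rest
- lock_button (a joint): travel of the green lock button on the gauge's rear housing, m: 0 up (arm locked in its home position), 0.008 fully down (arm free; it frees at about 0.006). It needs about 3 N and stays down when let go
- button_top (a point): centre of the top face of the green round button (26 mm across, 177 mm above the bench when up); it is pressed straight down. The housing under it is 40 x 40 mm and 160 mm high
- handle_center (a point): centre of the black upright grip on top of the arm's head, 176 mm above the bench; 22 mm wide (x, across the arm) by 28 mm long (y, along the arm) by 42 mm high (155 to 197 mm above the bench), free on all four sides. Axes as at rest_top; it moves along local -y as the arm extends, always at this height
- gauge_arm: the sliding telescoping arm with head, handle and stylus; its origin lies under it at bench height and moves with it along local -y, at most 150 mm from home. Once unlocked a spring pulls it home with 3 N at home, growing by 12 N per metre
- scale_zero (a point): fixed zero of the scale, where the tip of the index stands with the arm home; axes as at rest_top
- gauge_index (a point): tip of the yellow index on the arm, which shows through the slot on top of the sleeve and moves with the arm along local -y; axes as at rest_top
- mark (a point): the red mark, a rider fixed at the edge of the white scale on top of the sleeve; 75 to 125 mm along local -y from the index's home position (it differs each time). The scale has a tick every 10 mm. The index is at the mark when its position along local y equals the mark's; axes as at rest_top
- wood_post: bystander: upright red-brown wooden post, 75 mm high; to be left alone
- egg_stone: bystander: smooth brown egg-shaped stone; to be left alone
- stone_4: bystander: small rough pinkish stone; to be left alone
- wood_cube: bystander: pale wooden cube, 38 mm; to be left alone
- stone_3: bystander: rough brown stone; to be left alone
- disc_a: bystander: round carved disc at the left; to be left alone
- disc_b: bystander: small thick round disc at the right; to be left alone
- disc_c: bystander: round carved disc at the right front; to be left alone
- disc_d: bystander: round carved disc at the left, near the front; to be left alone
Not all that is in view belongs to the job. Of the things that look like the blank, the middle-sized one is meant.

How it is judged:
On the way, in this order (a step that is already met when the one before it is completed fails the run):
1. the block lies flat, centred and square on the rest and is let go, with the arm still home and locked (x of blank_center in the frame of rest_top between -0.012 and 0.012 m and y of blank_center in the frame of rest_top between -0.014 and 0.014 m and z of blank_center in the frame of rest_top between 0.005 and 0.013 m and angle between the y axis of blank_center and the y axis of rest_top, either way round below 0.2 rad and contact force between the fingers and blank below 0.1 N and value of joint lock_button below 0.004 m and y of gauge_index in the frame of scale_zero above -0.006 m and linear speed of blank below 0.02 m/s), for 0.2 s.
2. the lock button is pressed down with the arm still home (value of joint lock_button above 0.0063 m and y of gauge_index in the frame of scale_zero above -0.008 m), for 0.1 s.
At the end, for the whole second after the job is handed in: The fingers hold the handle (more than 1 N), the arm is still with its index within 4 mm of the red mark, the button is down, and the block lies untouched by the fingers on the rest: centred within 12 mm across and 14 mm along, flat (height within 4 mm), its length within 0.2 rad of the arm's line (x of blank_center in the frame of rest_top between -0.012 and 0.012 m and y of blank_center in the frame of rest_top between -0.014 and 0.014 m and z of blank_center in the frame of rest_top between 0.005 and 0.013 m and angle between the y axis of blank_center and the y axis of rest_top, either way round below 0.2 rad and contact force between the fingers and blank below 0.1 N and y of gauge_index in the frame of mark between -0.004 and 0.004 m and value of joint lock_button above 0.0063 m and linear speed of gauge_arm below 0.01 m/s and contact force between the fingers and gauge_arm above 1 N and linear speed of blank below 0.02 m/s); the arm keeps its last pose, push and grip.
It fails at once if the arm is forced out while locked (value of joint lock_button below 0.004 m and y of gauge_index in the frame of scale_zero below -0.012 m).
It fails at once if one of the things standing around is moved by more than 20 mm (distance of any of wood_post, egg_stone, stone_4, wood_cube, stone_3, disc_a, disc_b, disc_c, disc_d from where it was at the start of the episode above 0.02 m).
It also fails if it takes over 64 s, if anything falls off the work surface, if the arm or the gripper's body presses on something with over 40 N, if the wrist force passes 120 N, or if a joint passes its speed limit or range.

## Working session

There is one attempt and no reset: what is moved stays moved. The work goes in short steps, Python scripts to look and compute and a tool call to move; the robot and the scene stay as the last step left them, time stands still between calls to the robot, and variables do not carry over. Pictures are saved under pics/ and viewed, about 8 in all and at most 12, crops included, and the job is handed in when it is done.

Besides the shell and the picture viewer there is one more tool, called after "Request:" as name(argument=value, ...), one argument or row to a line, values as JSON. carry_out: Moves the arm, as the interface text tells. Its arguments: {"type":"object","properties":{"motion":{"type":"array","items":{"type":"array"}},"grip":{"type":"number"},"squeeze":{"type":"number"}},"required":["motion"]}

```bash
mkdir -p pics; cat > h.py <<'E'
import numpy as np, cv2
from bench import get_state, eyes, ticket
def grab(n,f):
    d=eyes.get_image(n); im=np.array(d["pixels"]); cv2.imwrite(f"pics/{f}.png",im)
    np.savez(f"pics/{f}.npz",K=d["mtx"],T=d["extrinsics"]); return im
def ray(f,u,v,fish=False):
    c=np.load(f"pics/{f}.npz"); K,T=c["K"],c["T"]
    x=(u-K[0,2])/K[0,0]; y=(v-K[1,2])/K[1,1]
    if fish:
        r=np.hypot(x,y); s=np.sin(r)/r if r>1e-9 else 1; d=np.array([x*s,y*s,np.cos(r)])
    else: d=np.array([x,y,1.])
    return T[:3,3],T[:3,:3]@d
def plane(f,u,v,z,fish=False):
    o,d=ray(f,u,v,fish); return o+d*(z-o[2])/d[2]
E
python3 - <<'E'
from h import *
for n in("scene","side","wrist"):
    grab(n,n+"0"); c=np.load(f"pics/{n}0.npz"); print(n,c["K"].round(1).tolist(),c["T"].round(3).tolist())
print(get_state())
E
```

```text
scene [[623.8, 0.0, 329.3], [0.0, 623.8, 240.7], [0.0, 0.0, 1.0]] [[-0.462, -0.465, 0.755, -0.53], [-0.887, 0.246, -0.391, 0.568], [-0.004, -0.85, -0.526, 0.896], [0.0, 0.0, 0.0, 1.0]]
side [[608.1, 0.0, 314.8], [0.0, 608.1, 245.5], [0.0, 0.0, 1.0]] [[-0.08, -0.662, 0.746, -0.841], [-0.997, 0.042, -0.069, 0.092], [0.014, -0.749, -0.663, 1.398], [0.0, 0.0, 0.0, 1.0]]
wrist [[371.6, 0.0, 320.9], [0.0, 371.6, 242.4], [0.0, 0.0, 1.0]] [[0.262, -0.936, -0.235, 0.235], [-0.965, -0.255, -0.062, -0.61], [-0.002, 0.243, -0.97, 0.384], [0.0, 0.0, 0.0, 1.0]]
{'time': 0.15, 'joint_positions': array([ 1.31911037,  0.32167299, -0.07011667,  1.45140102,  0.0225919 ,
        1.37081767, -0.05692385]), 'qd': array([-0.00021823, -0.00087161,  0.00090453, -0.00541567,  0.00015545,
       -0.00221189, -0.00077916]), 'joint_torque': array([-7.27338611e-04, -4.91798508e+01, -4.05057762e-01, -3.12877071e+01,
       -6.40767301e-02,  4.04729799e-02,  1.24132248e-04]), 'position': array([ 0.17057999, -0.62671206,  0.18299676]), 'tool_rot': array([-2.49554297e+00,  1.90694837e+00,  1.95064668e-03]), 'ft_force': array([-0.38367918,  0.55509818,  0.22803121]), 'torque': array([0.00712531, 0.00031571, 0.00867285]), 'grip_width': 0.9979429036653445}
```

View pics/scene0.png

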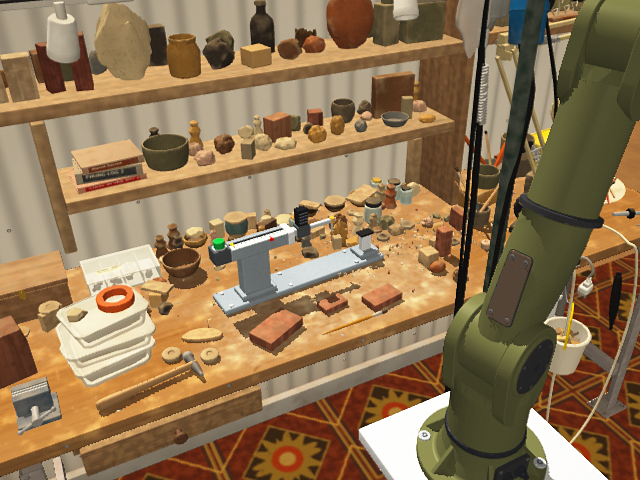

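View pics/side0.png

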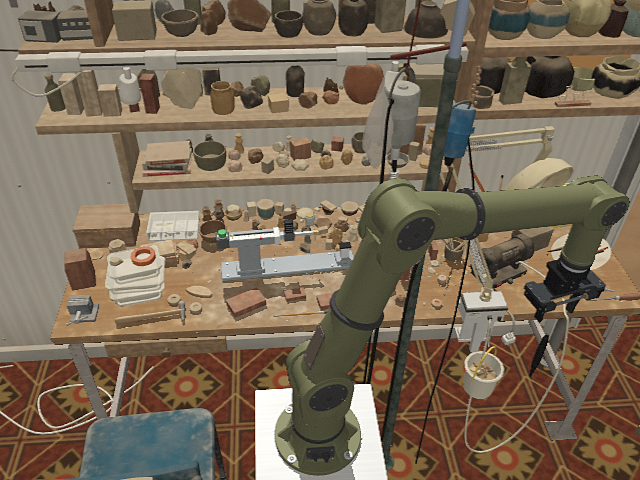

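```bash
python3 - <<'E'
from h import *
P=lambda u,v,z:plane("scene0",u,v,z).round(3).tolist()
print("mid",P(382,296,.018),"big",P(277,330,.02),"small",P(332,303,.015))
print("rest",P(365,234,.075),"button",P(218,243,.177),"handle",P(300,211,.197),"base ends",P(222,300,0.01),P(375,255,.01))
im=cv2.imread("pics/scene0.png"); c=im[190:350,190:430]; cv2.imwrite("pics/crop0.png",cv2.resize(c,(800,533),interpolation=cv2.INTER_CUBIC))
E
```

```text
mid [0.455, -0.079, 0.018] big [0.455, 0.188, 0.02] small [0.49, 0.035, 0.015]
rest [0.635, -0.137, 0.075] button [0.608, 0.253, 0.177] handle [0.621, 0.049, 0.197] base ends [0.626, 0.255, 0.01] [0.624, -0.162, 0.01]
```

View pics/crop0.png

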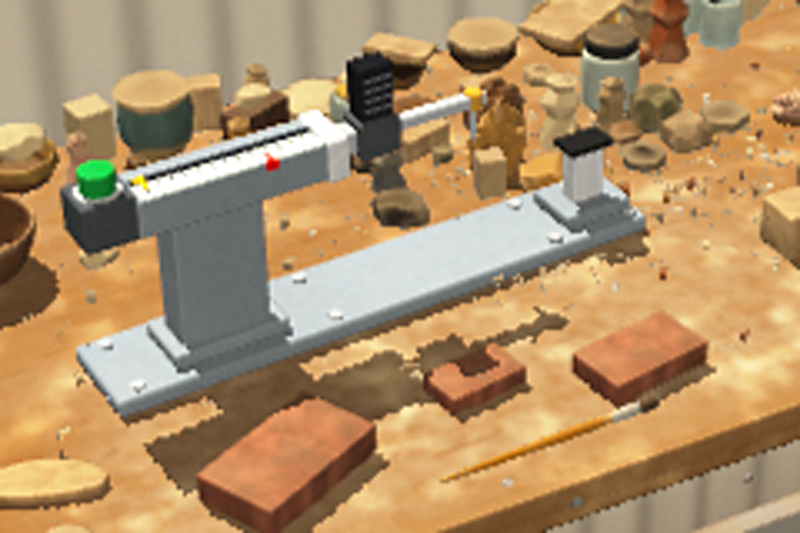

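View pics/wrist0.png

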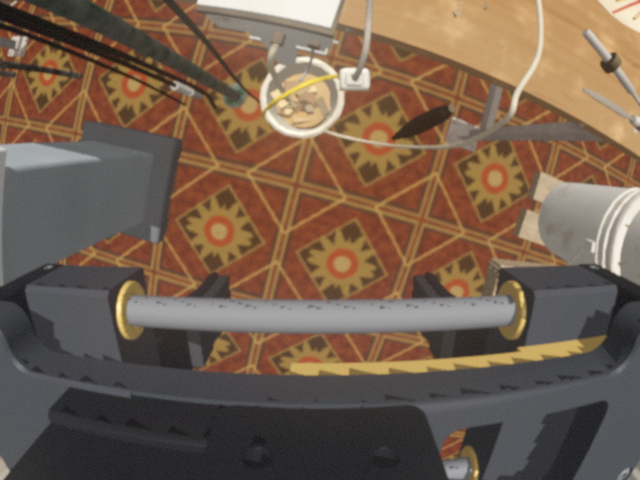

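```bash
python3 - <<'E'
from h import *
for n,u,v,zs in (("side0",483,320,(-.1,0,.05)),("side0",487,290,(0,.1,.2)),("side0",300,328,(0,)),("side0",425,260,(0,.1,.2)),("wrist0",300,15,(0,.05,.1)),("wrist0",340,60,(0,)),("side0",405,230,(.5,.6,.7)),("side0",605,205,(.4,.5,.6)),("side0",465,150,(.4,.6,.7)),("side0",398,150,(.4,.6,.7))):
    print(n,u,v,[plane(n,u,v,z,n[0]=="w").round(3).tolist() for z in zs])
E
```

```text
side0 483 320 [[0.441, -0.585, -0.1], [0.355, -0.54, 0.0], [0.313, -0.517, 0.05]]
side0 487 290 [[0.48, -0.59, 0.0], [0.386, -0.541, 0.1], [0.291, -0.492, 0.2]]
side0 300 328 [[0.361, 0.021, 0.0]]
side0 425 260 [[0.634, -0.42, 0.0], [0.528, -0.383, 0.1], [0.423, -0.347, 0.2]]
wrist0 300 15 [[0.371, -0.55, 0.0], [0.354, -0.557, 0.05], [0.336, -0.565, 0.1]]
wrist0 340 60 [[0.333, -0.603, 0.0]]
side0 405 230 [[0.209, -0.213, 0.5], [0.092, -0.179, 0.6], [-0.025, -0.145, 0.7]]
side0 605 205 [[0.396, -0.809, 0.4], [0.272, -0.719, 0.5], [0.148, -0.628, 0.6]]
side0 465 150 [[0.687, -0.5, 0.4], [0.381, -0.382, 0.6], [0.228, -0.322, 0.7]]
side0 398 150 [[0.699, -0.297, 0.4], [0.39, -0.219, 0.6], [0.236, -0.18, 0.7]]
```

Request:
carry_out(
  motion=[
    [[-0.007, 0.028, 0], 0.1],
    [[-0.014, 0.056, 0], 0.25],
    [[-0.022, 0.084, 0], 0.39],
    [[-0.03, 0.112, 0], 0.53],
    [[-0.038, 0.14, 0], 0.67],
    [[-0.045, 0.168, 0], 0.81],
    [[-0.05, 0.19, 0], 0.95],
    [[-0.053, 0.2, 0], 1.09],
    [[-0.053, 0.2, 0], 1.23],
    [[-0.053, 0.2, 0], 1.37],
    [[-0.053, 0.2, 0], 1.5],
    [[-0.053, 0.2, 0], 1.57],
    [[-0.053, 0.2, 0], 1.57],
  ],
)

```text
time: 1.45
position: [0.1177, -0.427, 0.1837]
tool_rot: [-3.114, -0.415, -0.0]
ft_force: [-0.1, -0.2, -0.6]
grip_width: 1.001
```

```bash
python3 - <<'E'
from h import *
s=get_state(); print(s['joint_positions'].round(3),s['position'].round(3),s['tool_rot'].round(3),s['time'],s['ft_force'].round(1))
grab("scene","scene1"); grab("wrist","wrist1");grab("side","side1")
a=cv2.imread("pics/side1.png"); b=cv2.imread("pics/wrist1.png")
cv2.imwrite("pics/pair1.png",np.hstack([cv2.resize(a[:,200:],(400,436)),cv2.resize(b,(400,436))]))
E
```

```text
[ 1.358 -0.116 -0.107  1.929 -0.013  1.329  1.52 ] [ 0.118 -0.427  0.184] [-3.114 -0.415 -0.   ] 1.45 [-0.1 -0.2 -0.6]
```

View pics/pair1.png

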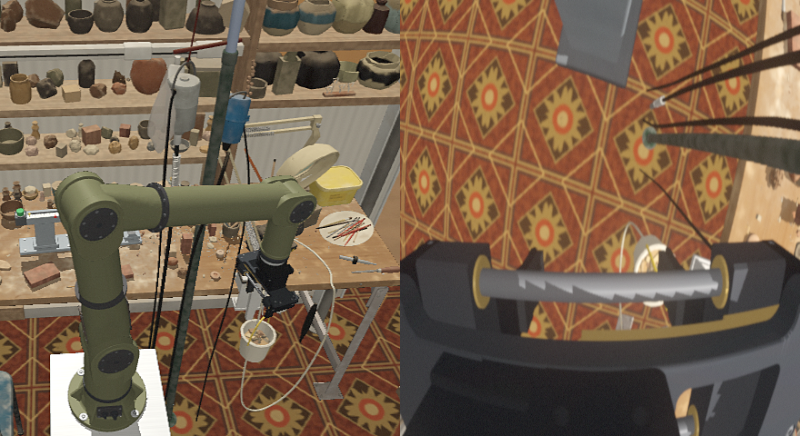

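```bash
python3 - <<'E'
import numpy as np
for a in np.arange(-67,-4,7):
    t=np.radians(a); print([[round(.345*np.cos(t)-.1177,3),round(.345*np.sin(t)+.427,3),-.064],round(np.radians(a+74),2)],end=", ")
E
```

```text
[[np.float64(0.017), np.float64(0.109), -0.064], np.float64(0.12)], [[np.float64(0.055), np.float64(0.128), -0.064], np.float64(0.24)], [[np.float64(0.09), np.float64(0.151), -0.064], np.float64(0.37)], [[np.float64(0.122), np.float64(0.179), -0.064], np.float64(0.49)], [[np.float64(0.15), np.float64(0.21), -0.064], np.float64(0.61)], [[np.float64(0.175), np.float64(0.244), -0.064], np.float64(0.73)], [[np.float64(0.195), np.float64(0.281), -0.064], np.float64(0.86)], [[np.float64(0.21), np.float64(0.32), -0.064], np.float64(0.98)], [[np.float64(0.221), np.float64(0.361), -0.064], np.float64(1.1)],
```

Request:
carry_out(
  motion=[
    [[-0.007, 0.024, -0.016], 0],
    [[-0.013, 0.047, -0.032], 0],
    [[-0.02, 0.07, -0.048], 0],
    [[-0.026, 0.094, -0.064], 0],
    [[-0.026, 0.094, -0.064], 0],
    [[-0.026, 0.094, -0.064], 0],
  ],
)

```text
time: 2.2
position: [0.0917, -0.3334, 0.1199]
tool_rot: [3.114, 0.414, 0.0]
ft_force: [-0.1, -0.4, 0.5]
grip_width: 1.001
```

```bash
python3 - <<'E'
from h import *
s=get_state(); print(s['joint_positions'].round(3))
E
```

```text
[ 1.38  -0.3   -0.129  2.205 -0.04   1.234  1.534]
```

Request:
carry_out(
  motion=[
    [[0.022, 0.007, 0], 0.06],
    [[0.043, 0.015, 0], 0.12],
    [[0.081, 0.034, 0], 0.24],
    [[0.116, 0.057, 0], 0.37],
    [[0.148, 0.085, 0], 0.49],
    [[0.176, 0.116, 0], 0.61],
    [[0.201, 0.15, 0], 0.73],
    [[0.221, 0.187, 0], 0.86],
    [[0.236, 0.226, 0], 0.98],
    [[0.247, 0.267, 0], 1.1],
    [[0.249, 0.28, 0], 1.15],
    [[0.249, 0.28, 0], 1.15],
  ],
)

```text
time: 3.4
position: [0.343, -0.0508, 0.1214]
tool_rot: [2.379, 2.049, 0.004]
ft_force: [-0.0, -0.1, 0.7]
grip_width: 1.002
```

```bash
python3 - <<'E'
from h import *
s=get_state(); print(s['joint_positions'].round(3),s['position'].round(3),s['tool_rot'].round(3),s['time'],s['ft_force'].round(1))
# measure with scene0: red-brown masks + gauge features
im=cv2.imread("pics/scene1.png"); hsv=cv2.cvtColor(im,cv2.COLOR_BGR2HSV)
def blobs(lo,hi,box,amin):
    m=cv2.inRange(hsv,lo,hi); k=np.zeros_like(m); x0,y0,x1,y1=box; k[y0:y1,x0:x1]=m[y0:y1,x0:x1]
    n,l,st,c=cv2.connectedComponentsWithStats(k)
    return [(st[i].tolist(),c[i].round(1),l==i) for i in range(1,n) if st[i][4]>=amin]
for nm,lo,hi,a in (("green",(45,120,60),(80,255,255),10),("yellow",(22,170,150),(34,255,255),3),("red",(0,200,150),(6,255,255),3)):
    for st,c,_ in blobs(lo,hi,(200,200,345,260),a): print(nm,st,c)
for st,c,m in blobs((0,110,80),(9,190,255),(240,280,410,350),100):
    print("brick",st,c)
hv=im[285:312,360:405]; print(hsv[297,382],hsv[310,370],hsv[300,350])
E
```

```text
[ 0.257 -0.301 -0.156  2.203 -0.049  1.234  1.546] [ 0.343 -0.051  0.121] [2.379 2.049 0.004] 3.4 [-0.  -0.1  0.7]
green [213, 238, 12, 12, 114] [218.4 243.1]
yellow [329, 216, 5, 3, 10] [331.1 216.9]
yellow [229, 243, 5, 4, 9] [231.6 244.1]
red [270, 238, 4, 3, 10] [271.5 239. ]
brick [362, 293, 40, 19, 168] [380.7 302.9]
brick [250, 319, 52, 31, 299] [275.2 338.1]
[ 12 148 205] [ 17 129 231] [ 17 119 228]
```

Request:
carry_out(
  motion=[
    [[0.02, 0.005, 0.015], 0.06],
    [[0.04, 0.015, 0.03], 0.12],
    [[0.06, 0.025, 0.045], 0.18],
    [[0.08, 0.03, 0.06], 0.2],
    [[0.1, 0.03, 0.075], 0.2],
    [[0.1, 0.03, 0.08], 0.2],
    [[0.1, 0.03, 0.08], 0.2],
  ],
)

```text
time: 4.1
position: [0.4413, -0.0248, 0.2007]
tool_rot: [2.175, 2.266, 0.001]
ft_force: [-0.6, -0.7, -0.3]
grip_width: 1.002
```

```bash
python3 - <<'E'
from h import *
s=get_state(); print(s['joint_positions'].round(3),s['position'].round(3),s['tool_rot'].round(3),s['time'],s['ft_force'].round(1))
grab("wrist","wrist2"); grab("scene","scene2")
E
```

```text
[ 0.208 -0.127 -0.193  1.903 -0.025  1.362  1.633] [ 0.441 -0.025  0.201] [2.175e+00 2.266e+00 1.000e-03] 4.1 [-0.6 -0.7 -0.3]
```

View pics/wrist2.png

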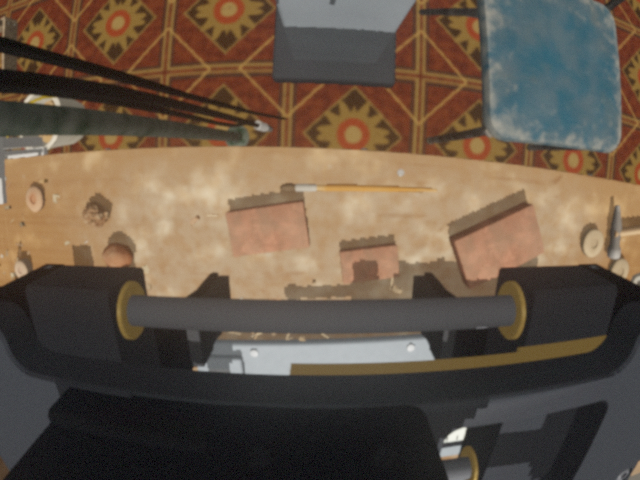

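```bash
python3 - <<'E'
from h import *
im=cv2.imread("pics/wrist2.png"); hsv=cv2.cvtColor(im,cv2.COLOR_BGR2HSV)
print([hsv[v,u].tolist() for u,v in((270,230),(250,245),(290,215),(265,200),(330,215),(270,265))])
ref=im[225:240,250:290].reshape(-1,3).mean(0)
lab=cv2.cvtColor(im,cv2.COLOR_BGR2LAB).astype(float); r=lab[222:242,250:290].reshape(-1,3).mean(0)
m=(np.linalg.norm((lab-r)*[.7,1.5,1.5],axis=2)<22).astype(np.uint8); k=np.zeros_like(m); k[185:270,215:325]=m[185:270,215:325]
k=cv2.morphologyEx(k,cv2.MORPH_OPEN,np.ones((3,3)))
n,l,st,c=cv2.connectedComponentsWithStats(k); i=1+st[1:,4].argmax(); print(st[i],c[i])
cnt=max(cv2.findContours((l==i).astype(np.uint8),cv2.RETR_EXTERNAL,cv2.CHAIN_APPROX_NONE)[0],key=len)[:,0]
W=np.array([plane("wrist2",u,v,.018,True)[:2] for u,v in cnt],np.float32)
rc=cv2.minAreaRect(W*1000); print("block",rc)
for u,v in((229,211),(305,201),(310,247),(235,255)): print(plane("wrist2",u,v,.018,True).round(4))
im1=cv2.imread("pics/scene2.png"); cv2.imwrite("pics/c2.png",cv2.resize(im1[195:320,205:405],(800,500),interpolation=cv2.INTER_CUBIC))
E
```

```text
[[13, 102, 183], [12, 100, 191], [12, 108, 185], [15, 91, 131], [17, 84, 186], [16, 79, 191]]
[ 215  190  110   80 6735] [272.05107647 234.74580549]
block ((462.2992248535156, -81.85798645019531), (85.9510498046875, 122.2828369140625), 2.6921303272247314)
[ 0.442  -0.1232  0.018 ]
[ 0.4289 -0.0421  0.018 ]
[ 0.4782 -0.0352  0.018 ]
[ 0.4907 -0.1172  0.018 ]
```

View pics/c2.png

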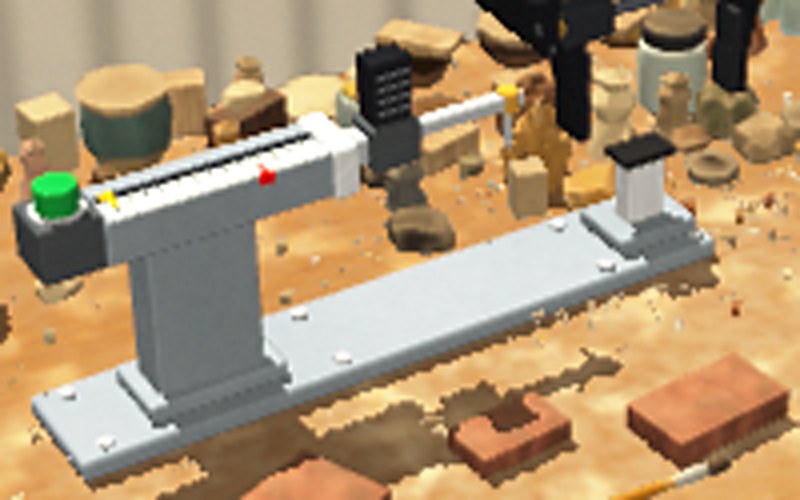

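```bash
python3 - <<'E'
from h import *
print("brush",[plane("wrist2",u,187,.005,True).round(3).tolist() for u in(284,320,400)])
P=lambda u,v,z:plane("scene2",205+u/4,195+v/4,z).round(4)
print("rest",P(641,149,.075),[P(u,v,.075) for u,v in((605,153),(638,134),(677,147),(643,163))])
print("edge",P(90,480,0),P(715,255,0)); print("btn",P(56,183,.177)); print("handle top",P(384,53,.197))
print("idx",[P(109,200,z) for z in(.15,.155,.16)],"mark",[P(266,176,z) for z in (.15,.155,.16)])
print("sleeve edge",P(112,232,.15),P(335,165,.15))
E
```

```text
brush [[0.416, -0.066, 0.005], [0.415, -0.027, 0.005], [0.411, 0.06, 0.005]]
rest [ 0.6426 -0.1415  0.075 ] [array([ 0.6491, -0.1187,  0.075 ]), array([ 0.6598, -0.1493,  0.075 ]), array([ 0.634 , -0.1631,  0.075 ]), array([ 0.6271, -0.1339,  0.075 ])]
edge [0.5789 0.2588 0.    ] [ 0.6111 -0.1811  0.    ]
btn [0.6158 0.2484 0.177 ]
handle top [0.6321 0.0412 0.197 ]
idx [array([0.6274, 0.216 , 0.15  ]), array([0.6197, 0.2183, 0.155 ]), array([0.6119, 0.2207, 0.16  ])] mark [array([0.6099, 0.1277, 0.15  ]), array([0.6022, 0.1307, 0.155 ]), array([0.5946, 0.1336, 0.16  ])]
sleeve edge [0.5952 0.226  0.15  ] [0.6024 0.0879 0.15  ]
```

Request:
carry_out(
  grip=-0.5,
  motion=[
    [[0.002, -0.006, -0.01], -0.14],
    [[0.004, -0.012, -0.02], -0.28],
    [[0.006, -0.018, -0.03], -0.42],
    [[0.008, -0.024, -0.04], -0.56],
    [[0.01, -0.03, -0.05], -0.7],
    [[0.012, -0.036, -0.06], -0.84],
    [[0.014, -0.042, -0.07], -0.98],
    [[0.016, -0.048, -0.08], -1.12],
    [[0.018, -0.054, -0.09], -1.26],
    [[0.019, -0.055, -0.1], -1.4],
    [[0.019, -0.055, -0.11], -1.455],
    [[0.019, -0.055, -0.12], -1.455],
    [[0.019, -0.055, -0.12], -1.455],
  ],
)

```text
time: 5.5
position: [0.4577, -0.0783, 0.0782]
tool_rot: [-3.131, -0.252, 0.005]
ft_force: [0.1, 0.0, 0.2]
grip_width: 0.748
```

```bash
python3 - <<'E'
from h import *
s=get_state(); print(s['joint_positions'].round(3),s['position'].round(4),s['tool_rot'].round(3),s['time'],s['grip_width'])
grab("wrist","wrist3")
E
```

```text
[ 0.3    0.022 -0.19   2.018  0.005  1.106  0.27 ] [ 0.4577 -0.0783  0.0782] [-3.131 -0.252  0.005] 5.5 0.7481680333408448
```

View pics/wrist3.png

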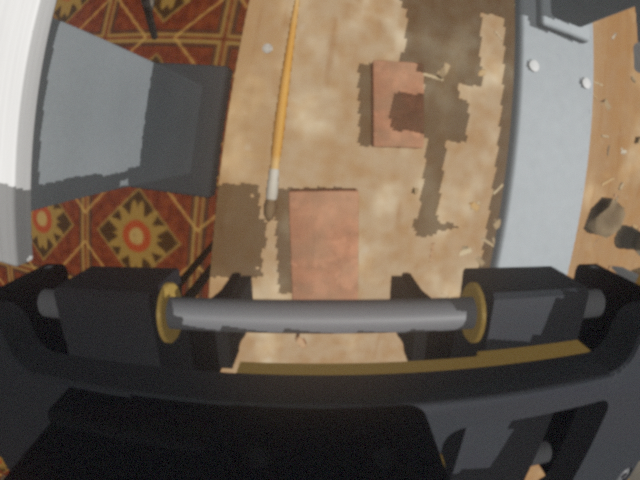

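Request:
carry_out(
  motion=[
    [[0.001, -0.001, -0.025], 0],
    [[0.001, -0.001, -0.05], 0],
    [[0.001, -0.001, -0.065], 0],
    [[0.001, -0.001, -0.074], 0],
    [[0.001, -0.001, -0.074], 0],
    [[0.001, -0.001, -0.074], 0],
  ],
)

```text
time: 6.15
position: [0.4613, -0.0793, 0.0066]
tool_rot: [3.131, 0.252, 0.002]
ft_force: [1.0, -0.1, 0.6]
grip_width: 0.747
```

Request:
carry_out(
  grip=1,
  squeeze=20,
  motion=[
    [[0, 0, 0], 0],
    [[0, 0, 0], 0],
    [[0, 0, 0], 0],
    [[0, 0, 0], 0],
    [[0, 0, 0], 0],
    [[0, 0, 0], 0],
    [[0, 0, 0], 0],
    [[0, 0, 0], 0],
  ],
)

```text
time: 6.95
position: [0.4607, -0.0792, 0.0059]
tool_rot: [3.132, 0.251, -0.0]
ft_force: [-0.4, 1.3, 0.7]
grip_width: 0.102
```

Request:
carry_out(
  motion=[
    [[0, 0, 0.03], 0],
    [[0, 0, 0.06], 0],
    [[0, 0, 0.09], 0],
    [[0, 0, 0.12], 0],
    [[0.02, -0.005, 0.14], -0.02],
    [[0.04, -0.01, 0.14], -0.04],
    [[0.06, -0.015, 0.14], -0.06],
    [[0.08, -0.02, 0.14], -0.09],
    [[0.1, -0.03, 0.14], -0.09],
    [[0.12, -0.04, 0.14], -0.09],
    [[0.13, -0.06, 0.14], -0.09],
    [[0.13, -0.06, 0.14], -0.09],
    [[0.13, -0.06, 0.14], -0.09],
  ],
)

```text
time: 8.25
position: [0.5903, -0.1392, 0.1453]
tool_rot: [-3.139, -0.108, 0.002]
ft_force: [0.6, 0.3, -0.6]
grip_width: 0.003
```

```bash
python3 - <<'E'
from h import *
s=get_state(); print(s['joint_positions'].round(3),s['position'].round(4),s['tool_rot'].round(3),s['time'],s['grip_width'])
grab("wrist","wrist4"); grab("scene","scene4")
a=cv2.imread("pics/scene4.png"); b=cv2.imread("pics/wrist4.png")
cv2.imwrite("pics/pair4.png",np.vstack([cv2.resize(b[130:400],(640,270)),cv2.resize(a[180:330,270:470],(427,320),interpolation=cv2.INTER_CUBIC).repeat(1,0) if 0 else cv2.copyMakeBorder(cv2.resize(a[180:330,270:470],(427,320),interpolation=cv2.INTER_CUBIC),0,0,0,213,0)]))
E
```

```text
[ 0.317  0.256 -0.153  1.612  0.04   1.277  0.227] [ 0.5903 -0.1392  0.1453] [-3.139e+00 -1.080e-01  2.000e-03] 8.25 0.002879422314101114
```

View pics/pair4.png

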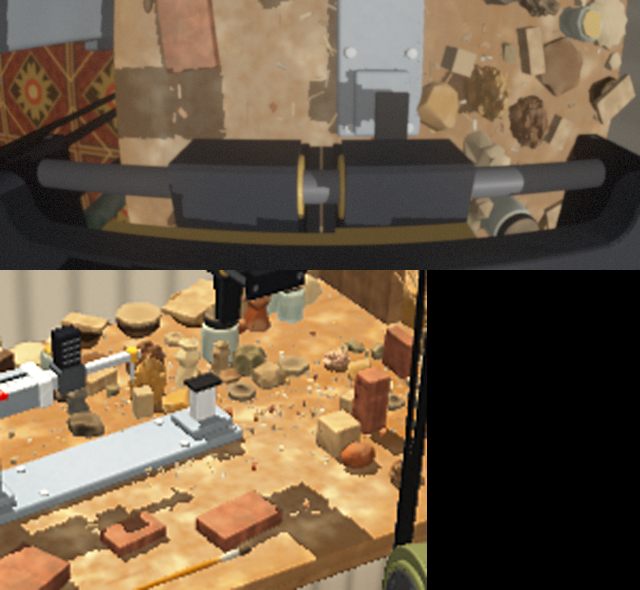

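```bash
python3 - <<'E'
from h import *
def proj(f,p,fish):
    c=np.load(f"pics/{f}.npz"); K,T=c["K"],c["T"]; q=T[:3,:3].T@(np.array(p)-T[:3,3])
    if fish:
        t=np.arctan2(np.hypot(q[0],q[1]),q[2]); s=t/np.hypot(q[0],q[1])
        return np.round([K[0,0]*q[0]*s+K[0,2],K[1,1]*q[1]*s+K[1,2]],1)
    return np.round([K[0,0]*q[0]/q[2]+K[0,2],K[1,1]*q[1]/q[2]+K[1,2]],1)
print("tcp in w3",proj("wrist3",(.4577,-.0783,.0782),1),"block c in w3",proj("wrist3",(.46,-.08,.018),1))
print("tcp in w4",proj("wrist4",(.5903,-.1392,.1453),1),"tcp in scene4",proj("scene4",(.5903,-.1392,.1453),0))
for f,pts in(("wrist3",((290,190),(357,189),(358,297),(292,299))),("wrist4",((160,193),(217,198)))):
    print(f,[plane(f,u,v,.018,True).round(3).tolist() for u,v in pts])
print(np.load("pics/wrist3.npz")["T"].round(3))
print(proj("wrist3",(.424,-.087,.078),1),proj("wrist3",(.49,-.075,.078),1))
a,b=[cv2.imread(f"pics/scene{i}.png") for i in(2,4)]
d=cv2.absdiff(a,b)[280:320,350:415].max(2); print((d>30).sum())
E
```

```text
tcp in w3 [320.4 268.7] block c in w3 [323.4 245.5]
tcp in w4 [320.3 268.6] tcp in scene4 [376.  217.5]
wrist3 [[0.43, -0.044, 0.018], [0.477, -0.035, 0.018], [0.493, -0.116, 0.018], [0.443, -0.125, 0.018]]
wrist4 [[0.437, -0.118, 0.018], [0.494, -0.121, 0.018]]
[[ 0.987  0.155  0.037  0.448]
 [ 0.16  -0.957 -0.241 -0.013]
 [-0.002  0.244 -0.97   0.28 ]
 [ 0.     0.     0.     1.   ]]
[260.5 273.6] [376.7 271.5]
363
```

Request:
carry_out(
  grip=-0.5,
  motion=[
    [[-0.03, 0.01, 0], 0.02],
    [[-0.06, 0.025, -0.01], 0.05],
    [[-0.09, 0.04, -0.02], 0.09],
    [[-0.12, 0.055, -0.04], 0.09],
    [[-0.13, 0.06, -0.06], 0.09],
    [[-0.13, 0.06, -0.065], 0.09],
    [[-0.13, 0.06, -0.065], 0.09],
    [[-0.13, 0.06, -0.065], 0.09],
  ],
)

```text
time: 9.15
position: [0.4623, -0.0795, 0.082]
tool_rot: [3.131, 0.251, 0.004]
ft_force: [1.0, -0.4, 0.5]
grip_width: 0.646
```

```bash
cat > blk.py <<'E'
from h import *
def blk(f):
    im=cv2.GaussianBlur(cv2.imread(f"pics/{f}.png"),(5,5),0); hsv=cv2.cvtColor(im,cv2.COLOR_BGR2HSV)
    m=cv2.inRange(hsv,(0,85,120),(14,190,255)); k=np.zeros_like(m); k[170:300,270:380]=m[170:300,270:380]
    k=cv2.morphologyEx(k,cv2.MORPH_OPEN,np.ones((5,5)))
    n,l,st,c=cv2.connectedComponentsWithStats(k); i=1+st[1:,4].argmax()
    cnt=max(cv2.findContours((l==i).astype(np.uint8),cv2.RETR_EXTERNAL,cv2.CHAIN_APPROX_NONE)[0],key=len)[:,0]
    W=np.array([plane(f,u,v,.018,True)[:2] for u,v in cnt],np.float32)*1000
    print(f,st[i],cv2.minAreaRect(W),cv2.boxPoints(cv2.minAreaRect(cnt)).round().tolist())
E
python3 - <<'E'
from blk import *
s=get_state(); print(s['position'].round(4),s['tool_rot'].round(3),s['time'],s['grip_width'])
grab("wrist","wrist5"); blk("wrist3"); blk("wrist5")
a,b=[cv2.imread(f"pics/wrist{i}.png")[150:420,150:500] for i in(3,5)]
cv2.imwrite("pics/p5.png",np.vstack([a,b]))
E
```

```text
[ 0.4623 -0.0795  0.082 ] [3.131 0.251 0.004] 9.15 0.6455990391969245
wrist3 [ 287  188   72  112 7740] ((459.8309020996094, -80.23854064941406), (51.148460388183594, 84.33284759521484), 9.653243064880371) [[287.0, 188.0], [358.0, 188.0], [358.0, 299.0], [287.0, 299.0]]
wrist5 [ 281  185   71  114 7728] ((460.0547790527344, -81.71685028076172), (50.940643310546875, 87.19143676757812), 10.28085994720459) [[281.0, 185.0], [351.0, 185.0], [351.0, 298.0], [281.0, 298.0]]
```

View pics/p5.png

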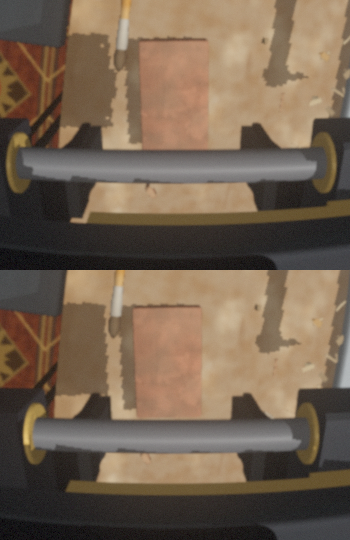

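Request:
carry_out(
  motion=[
    [[-0.002, -0.001, -0.03], 0.01],
    [[-0.002, -0.001, -0.055], 0.01],
    [[-0.002, -0.001, -0.075], 0.01],
    [[-0.002, -0.001, -0.084], 0.01],
    [[-0.002, -0.001, -0.084], 0.01],
    [[-0.002, -0.001, -0.084], 0.01],
  ],
)

```text
time: 9.8
position: [0.4599, -0.0804, -0.0022]
tool_rot: [3.13, 0.266, 0.002]
ft_force: [-1.1, -0.0, 0.3]
grip_width: 0.753
```

Request:
carry_out(
  motion=[
    [[0, 0, -0.002], 0],
    [[0, 0, -0.004], 0],
    [[0, 0, -0.004], 0],
    [[0, 0, -0.004], 0],
  ],
)

```text
time: 10.2
position: [0.4589, -0.0802, -0.0069]
tool_rot: [3.13, 0.267, 0.001]
ft_force: [-0.0, 0.6, -0.2]
grip_width: 0.755
```

Request:
carry_out(
  grip=1,
  squeeze=20,
  motion=[
    [[0, 0, -0.001], 0],
    [[0, 0, -0.001], 0],
    [[0, 0, -0.001], 0],
    [[0, 0, -0.001], 0],
    [[0, 0, -0.001], 0],
    [[0, 0, -0.001], 0],
  ],
)

```text
time: 10.8
position: [0.4588, -0.0802, -0.0081]
tool_rot: [3.13, 0.267, 0.0]
ft_force: [-0.9, 0.3, -0.8]
grip_width: 0.288
```

```bash
python3 - <<'E'
from h import *
def proj(f,p):
    c=np.load(f"pics/{f}.npz"); K,T=c["K"],c["T"]; q=T[:3,:3].T@(np.array(p)-T[:3,3])
    return np.round([K[0,0]*q[0]/q[2]+K[0,2],K[1,1]*q[1]/q[2]+K[1,2]],1)
for dz in(0,.015,.03,.045): print(dz,proj("scene2",(.4395,.020,.2007+dz)),proj("scene2",(.443,-.070,.2007+dz)))
s=get_state(); print(s['position'],s['grip_width'],s['ft_force'])
grab("side","side6"); grab("scene","scene6"); grab("wrist","wrist6")
a=cv2.imread("pics/scene6.png")[220:340,290:450]; b=cv2.imread("pics/side6.png")[240:340,250:390]; c=cv2.imread("pics/wrist6.png")[150:350,180:460]
cv2.imwrite("pics/p6.png",np.vstack([np.hstack([cv2.resize(a,(400,300),interpolation=2),cv2.resize(b,(400,300),interpolation=2)]),cv2.resize(c,(800,300))[:, :]]))
E
```

```text
0 [349.2 243.4] [384.8 232.3]
0.015 [349.3 237.3] [385.1 226.4]
0.03 [349.4 231.2] [385.4 220.3]
0.045 [349.5 224.9] [385.7 214.2]
[ 0.45875426 -0.08022236 -0.00809755] 0.2879667437164915 [-0.89798697  0.32251105 -0.81703116]
```

View pics/p6.png

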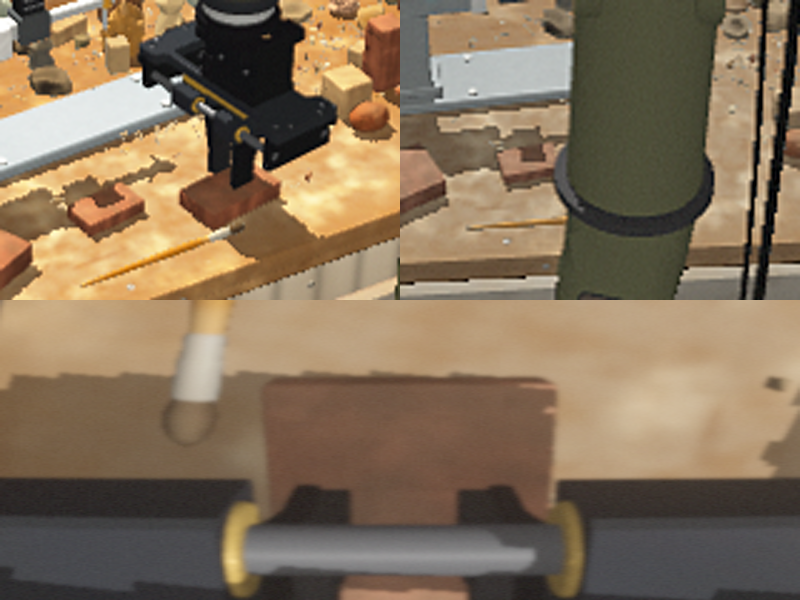

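```bash
python3 - <<'E'
from h import *
def proj(f,p):
    c=np.load(f"pics/{f}.npz"); K,T=c["K"],c["T"]; q=T[:3,:3].T@(np.array(p)-T[:3,3])
    return np.round([K[0,0]*q[0]/q[2]+K[0,2],K[1,1]*q[1]/q[2]+K[1,2]],1)
for z in(-.008,.01,.02,.03,.04): print(z,proj("scene6",(.4405,-.0823,z)),proj("scene6",(.477,-.078,z)))
for z in(.1453,.155,.165,.175,.185): print("s4",z,proj("scene4",(.5903,-.1392,z)))
im=cv2.imread("pics/scene6.png"); g=im.max(2)
print("s6"); [print(v,"".join("#" if x<70 else "." for x in g[v,365:400])) for v in range(280,300)]
g=cv2.imread("pics/scene4.png").max(2); print("s4"); [print(v,"".join("#" if x<60 else "." for x in g[v,360:392])) for v in range(196,224,2)]
E
```

```text
-0.008 [386.  307.9] [376.4 300. ]
0.01 [386.4 301.7] [376.7 293.9]
0.02 [386.6 298.3] [376.8 290.5]
0.03 [386.8 294.8] [377.  287.1]
0.04 [386.9 291.3] [377.1 283.6]
s4 0.1453 [376.  217.5]
s4 0.155 [376.2 214. ]
s4 0.165 [376.3 210.4]
s4 0.175 [376.5 206.7]
s4 0.185 [376.6 203.1]
s6
280 .........########.##########..#####
281 ........#########.#########...#####
282 ........#########.#########...#####
283 ........#########.#########...####.
284 ........#########.########....#####
285 ........#########.########....#####
286 ........##################....#####
287 ........########.#########.....####
288 .........#####...#########.........
289 ...........#.....#########.........
290 .................##########........
291 .................##########........
292 .................#########.........
293 .................#######...........
294 ..................####.............
295 ..................##...............
296 ...................................
297 ...................................
298 ...................................
299 ...................................
s4
196 ...........############.........
198 ...........###########..........
200 ...........###########..........
202 ...........###########..........
204 ......###############...........
206 ..##....###########.............
208 ................................
210 ................................
212 ................................
214 ................................
216 ................................
218 ................................
220 ................................
222 ................................
```

Request:
carry_out(
  grip=-0.5,
  motion=[
    [[0.001, 0, 0], 0],
    [[0.001, 0, 0], 0],
    [[0.001, 0, 0], 0],
    [[0.001, 0, 0], 0],
    [[0.001, 0, 0], 0],
    [[0.001, 0, -0.008], 0],
    [[0.001, 0, -0.015], 0],
    [[0.001, 0, -0.019], 0],
    [[0.001, 0, -0.021], 0],
    [[0.001, 0, -0.021], 0],
  ],
)

```text
time: 11.95
position: [0.4593, -0.0801, -0.0296]
tool_rot: [-3.13, -0.267, 0.001]
ft_force: [-0.6, -0.1, 0.9]
grip_width: 0.747
```

Request:
carry_out(
  grip=1,
  squeeze=20,
  motion=[
    [[0, 0, 0], 0],
    [[0, 0, 0], 0],
    [[0, 0, 0], 0],
    [[0, 0, 0], 0],
    [[0, 0, 0], 0],
    [[0, 0, 0], 0],
  ],
)

```text
time: 12.55
position: [0.46, -0.0802, -0.0289]
tool_rot: [3.13, 0.267, 0.001]
ft_force: [-0.1, -0.2, 2.7]
grip_width: 0.578
```

Request:
carry_out(
  motion=[
    [[0, 0, 0.02], 0],
    [[0, 0, 0.05], 0],
    [[0, 0, 0.085], 0],
    [[0, 0, 0.12], 0],
    [[0.01, -0.003, 0.15], 0],
    [[0.03, -0.01, 0.15], -0.02],
    [[0.06, -0.02, 0.15], -0.05],
    [[0.09, -0.03, 0.15], -0.08],
    [[0.11, -0.04, 0.15], -0.1],
    [[0.12, -0.05, 0.15], -0.1],
    [[0.12, -0.06, 0.15], -0.1],
    [[0.12, -0.06, 0.15], -0.1],
  ],
)

```text
time: 13.75
position: [0.5783, -0.1426, 0.1204]
tool_rot: [3.139, 0.106, -0.003]
ft_force: [-0.1, -0.2, -1.5]
grip_width: 0.567
```

```bash
python3 - <<'E'
from h import *
s=get_state(); print(s['position'].round(4),s['tool_rot'].round(3),s['time'],s['grip_width'])
grab("scene","scene7"); grab("side","side7"); grab("wrist","wrist7")
for f,b,sub in (("scene2",(352,222,380,245),0),("side0",(330,235,360,262),0)):
    g=cv2.imread(f"pics/{f}.png").max(2); x0,y0,x1,y1=b
    m=(g[y0:y1,x0:x1]<70).astype(np.uint8)
    print(f); [print(y0+i,"".join("#" if q else "." for q in r)) for i,r in enumerate(m)]
    n,l,st,c=cv2.connectedComponentsWithStats(m)
    for i in range(1,n):
        if st[i][4]>20:
            u,v=c[i]+[x0,y0]; print(st[i],u,v,plane(f,u,v,.075))
E
```

```text
[ 0.5783 -0.1426  0.1204] [ 3.139e+00  1.060e-01 -3.000e-03] 13.75 0.5670833122913299
scene2
222 #...........................
223 ............................
224 ............................
225 ............................
226 ............................
227 ............................
228 ............................
229 ...........#..####..........
230 ...........#########........
231 .......##############.......
232 ....##################......
233 .....################.......
234 ......############..........
235 .......########.............
236 ........####................
237 ............................
238 ............................
239 ............................
240 ............................
241 ............................
242 ............................
243 ............................
244 ............................
[ 4  7 18  8 86] 364.5813953488372 232.38372093023256 [ 0.64281761 -0.1396728   0.075     ]
side0
235 ..............................
236 ..............................
237 ..............................
238 ..............................
239 ......
[... 186 characters left out ...]
###..........
245 ..........###########.........
246 ..........###########.........
247 ..........###########.........
248 ..........#####...............
249 ..............................
250 ..............................
251 ..............................
252 ..............................
253 ..............................
254 ..............................
255 ..............................
256 ..............................
257 ..............................
258 ..............................
259 ..............................
260 ..............................
261 ..............................
[ 9  7 12  7 66] 344.4848484848485 244.95454545454547 [ 0.64352495 -0.14303625  0.075     ]
```

Request:
carry_out(
  motion=[
    [[0.022, 0.001, 0], 0],
    [[0.044, 0.002, 0], 0],
    [[0.06, 0.002, -0.01], 0],
    [[0.066, 0.002, -0.025], 0],
    [[0.066, 0.002, -0.04], 0],
    [[0.066, 0.002, -0.055], 0],
    [[0.066, 0.002, -0.055], 0],
    [[0.066, 0.002, -0.055], 0],
  ],
)

```text
time: 14.7
position: [0.6447, -0.1383, 0.0653]
tool_rot: [-3.14, -0.11, 0.002]
ft_force: [0.5, 0.6, -0.2]
grip_width: 0.572
```

```bash
python3 - <<'E'
from h import *
s=get_state(); print(s['position'].round(4),s['tool_rot'].round(3),s['time'],s['grip_width'])
grab("scene","scene8"); grab("wrist","wrist8")
a=cv2.imread("pics/scene8.png")[190:270,310:420]; c=cv2.imread("pics/wrist8.png")[120:380,150:500]
cv2.imwrite("pics/p8.png",np.hstack([cv2.resize(a,(440,320),interpolation=2),cv2.resize(c,(360,320))]))
E
```

```text
[ 0.6447 -0.1383  0.0653] [-3.14e+00 -1.10e-01  2.00e-03] 14.7 0.572245338495
```

View pics/p8.png

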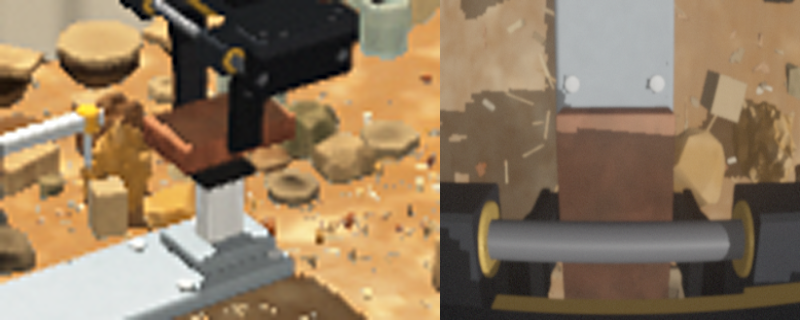

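Request:
carry_out(
  motion=[
    [[0, -0.002, -0.006], 0],
    [[0, -0.002, -0.011], 0],
    [[0, -0.002, -0.015], 0],
    [[0, -0.002, -0.017], 0],
    [[0, -0.002, -0.017], 0],
    [[0, -0.002, -0.017], 0],
  ],
)

```text
time: 15.4
position: [0.6458, -0.1402, 0.0489]
tool_rot: [3.14, 0.11, 0.0]
ft_force: [-0.0, -1.0, -0.2]
grip_width: 0.57
```

Request:
carry_out(
  motion=[
    [[0, 0, -0.001], 0],
    [[0, 0, -0.002], 0],
    [[0, 0, -0.002], 0],
  ],
)

```text
time: 15.7
position: [0.6456, -0.1402, 0.0468]
tool_rot: [3.14, 0.11, -0.0]
ft_force: [0.0, -0.3, -0.7]
grip_width: 0.567
```

Request:
carry_out(
  motion=[
    [[0, 0, -0.001], 0],
    [[0, 0, -0.001], 0],
  ],
)

```text
time: 15.9
position: [0.6459, -0.1402, 0.0462]
tool_rot: [3.139, 0.11, 0.001]
ft_force: [-0.7, -0.4, 1.0]
grip_width: 0.571
```

Request:
carry_out(
  motion=[
    [[0, 0, -0.001], 0],
    [[0, 0, -0.001], 0],
  ],
)

```text
time: 16.1
position: [0.6459, -0.1402, 0.0462]
tool_rot: [3.139, 0.11, 0.001]
ft_force: [-2.7, 0.0, 5.9]
grip_width: 0.57
```

Request:
carry_out(
  grip=-0.5,
  motion=[
    [[0, 0, 0.001], 0],
    [[0, 0, 0.001], 0],
    [[0, 0, 0.001], 0],
    [[0, 0, 0.001], 0],
    [[0, 0, 0.001], 0],
    [[0, 0, 0.02], 0],
    [[0, 0, 0.05], 0],
    [[0, 0, 0.09], 0],
    [[0, 0, 0.13], 0],
    [[-0.02, 0, 0.16], 0],
    [[-0.05, 0, 0.17], 0],
    [[-0.08, 0, 0.17], 0],
    [[-0.11, 0.02, 0.17], 0],
    [[-0.12, 0.05, 0.17], 0],
    [[-0.12, 0.08, 0.17], 0],
    [[-0.12, 0.1, 0.17], 0],
    [[-0.12, 0.1, 0.17], 0],
  ],
)

```text
time: 17.8
position: [0.5257, -0.0363, 0.2153]
tool_rot: [-3.138, -0.119, -0.001]
ft_force: [1.7, -0.0, 0.3]
grip_width: 0.751
```

```bash
python3 - <<'E'
from h import *
s=get_state(); print(s['joint_positions'].round(3),s['position'].round(4),s['tool_rot'].round(3),s['time'],s['grip_width'],s['ft_force'].round(1))
grab("scene","scene9"); grab("wrist","wrist9"); grab("side","side9")
def brick(f,x0,y0,x1,y1,fish):
    im=cv2.GaussianBlur(cv2.imread(f"pics/{f}.png"),(3,3),0); hsv=cv2.cvtColor(im,cv2.COLOR_BGR2HSV)
    m=cv2.inRange(hsv,(0,85,70),(13,200,255)); k=np.zeros_like(m); k[y0:y1,x0:x1]=m[y0:y1,x0:x1]
    k=cv2.morphologyEx(k,cv2.MORPH_OPEN,np.ones((3,3)))
    n,l,st,c=cv2.connectedComponentsWithStats(k); i=1+st[1:,4].argmax()
    cnt=max(cv2.findContours((l==i).astype(np.uint8),cv2.RETR_EXTERNAL,cv2.CHAIN_APPROX_NONE)[0],key=len)[:,0]
    W=np.array([plane(f,u,v,.093,fish)[:2] for u,v in cnt],np.float32)*1000
    print(f,st[i],cv2.minAreaRect(W))
brick("scene9",325,205,405,250,False); brick("side9",315,220,375,262,False); brick("wrist9",200,60,600,300,True)
c=np.load("pics/wrist9.npz"); K,T=c["K"],c["T"]
for p in((.645,-.14,.093),(.64,.04,.197),(.63,.04,.197)):
    q=T[:3,:3].T@(np.array(p)-T[:3,3]); t=np.arctan2(np.hypot(q[0],q[1]),q[2])/np.hypot(q[0],q[1]); print(p,K[0,0]*q[0]*t+K[0,2],K[1,1]*q[1]*t+K[1,2])
E
```

```text
[ 0.252  0.055 -0.242  1.701  0.012  1.386  0.085] [ 0.5257 -0.0363  0.2153] [-3.138e+00 -1.190e-01 -1.000e-03] 17.8 0.7510700407745763 [ 1.7 -0.   0.3]
scene9 [346 218  38  21 527] ((637.0281982421875, -135.52401733398438), (70.61202239990234, 99.08401489257812), 4.075578212738037)Traceback (most recent call last):
  File "<stdin>", line 12, in <module>
  File "<stdin>", line 8, in brick
ValueError: attempt to get argmax of an empty sequence
```

Request:
carry_out(
  grip=1,
  motion=[
    [[0, 0.04, 0.005], 0],
    [[0.005, 0.08, 0.01], 0],
    [[0.015, 0.12, 0.01], 0],
    [[0.03, 0.16, 0.01], 0],
    [[0.05, 0.2, 0.01], 0],
    [[0.07, 0.24, 0.01], 0],
    [[0.085, 0.27, 0.0], 0],
    [[0.09, 0.285, -0.02], 0],
    [[0.09, 0.285, -0.035], 0],
    [[0.09, 0.285, -0.035], 0],
    [[0.09, 0.285, -0.035], 0],
  ],
)

```text
time: 19.05
position: [0.6158, 0.2416, 0.1793]
tool_rot: [3.138, 0.105, -0.002]
ft_force: [1.2, 0.7, 1.5]
grip_width: 0.008
```

```bash
cat > sc.py <<'E'
from h import *
def col(f,box,lo,hi):
    hsv=cv2.cvtColor(cv2.imread(f"pics/{f}.png"),cv2.COLOR_BGR2HSV); x0,y0,x1,y1=box
    m=cv2.inRange(hsv,lo,hi)[y0:y1,x0:x1]; n,l,st,c=cv2.connectedComponentsWithStats(m)
    return [(int(st[i][4]),(c[i]+[x0,y0]).round(2).tolist(),(st[i][:4]+[x0,y0,0,0]).tolist()) for i in range(1,n) if st[i][4]>2]
Y=((20,150,130),(36,255,255)); R=((0,190,130),(7,255,255)); G=((45,100,50),(85,255,255))
def tri(f1,p1,f2,p2):
    A=[];b=[]
    for f,p in((f1,p1),(f2,p2)):
        o,d=ray(f,*p); d=d/np.linalg.norm(d); M=np.eye(3)-np.outer(d,d); A.append(M); b.append(M@o)
    return np.linalg.lstsq(np.vstack(A),np.hstack(b),rcond=None)[0]
E
python3 - <<'E'
from sc import *
s=get_state(); print(s['position'].round(4),s['time'],s['grip_width'],s['ft_force'].round(1))
grab("scene","scene10"); grab("side","side10")
for f in("scene9","side9","scene10"):
    b=(205,215,345,265) if f[1]=="c" else (205,215,330,250)
    print(f,"Y",col(f,b,*Y),"R",col(f,b,*R),"G",col(f,b,*G))
g=cv2.imread("pics/scene10.png").max(2)
[print(v,"".join("#" if x<75 else "." for x in g[v,205:240])) for v in range(212,246,2)]
E
```

```text
[0.6158 0.2416 0.1793] 19.05 0.007756417998961207 [1.2 0.7 1.5]
scene9 Y [(9, [292.22, 216.67], [291, 215, 3, 4]), (14, [331.5, 217.0], [329, 216, 6, 3]), (10, [231.7, 244.0], [229, 243, 5, 4])] R [(11, [271.36, 238.91], [270, 238, 4, 3])] G [(116, [218.42, 243.16], [213, 238, 12, 12])]
side9 Y [(3, [232.0, 235.0], [231, 235, 3, 1])] R [(4, [260.5, 238.5], [260, 238, 2, 2])] G [(62, [221.71, 232.84], [218, 229, 8, 9])]
scene10 Y [(9, [292.22, 216.67], [291, 215, 3, 4]), (14, [331.5, 217.0], [329, 216, 6, 3]), (10, [231.7, 244.0], [229, 243, 5, 4])] R [(11, [271.36, 238.91], [270, 238, 4, 3])] G [(114, [218.35, 243.24], [213, 238, 12, 12])]
212 ........################...........
214 ........############...............
216 ........############...............
218 ........############...............
220 .........############..............
222 .........#############.............
224 ...........########................
226 ...................................
228 .....................#.............
230 .....................##............
232 ......................##....#......
234 ...................................
236 ...................................
238 ...................................
240 ...................................
242 ................................###
244 ...................................
```

Request:
carry_out(
  motion=[
    [[-0.001, 0.005, -0.01], 0],
    [[-0.001, 0.005, -0.02], 0],
    [[-0.001, 0.005, -0.027], 0],
    [[-0.001, 0.005, -0.027], 0],
  ],
)

```text
time: 19.55
position: [0.6137, 0.2491, 0.151]
tool_rot: [3.138, 0.11, -0.004]
ft_force: [-0.1, 0.0, 0.1]
grip_width: 0.008
```

Request:
carry_out(
  motion=[
    [[0, 0, -0.002], 0],
    [[0, 0, -0.004], 0],
    [[0, 0, -0.006], 0],
    [[0, 0, -0.006], 0],
  ],
)

```text
time: 19.95
position: [0.6146, 0.2498, 0.1467]
tool_rot: [3.14, 0.11, -0.0]
ft_force: [-0.8, -0.7, -0.4]
grip_width: 0.004
```

Request:
carry_out(
  motion=[
    [[0, 0, -0.002], 0],
    [[0, 0, -0.004], 0],
    [[0, 0, -0.004], 0],
  ],
)

```text
time: 20.25
position: [0.6145, 0.2497, 0.1425]
tool_rot: [3.139, 0.11, -0.001]
ft_force: [0.3, -0.1, 0.6]
grip_width: 0.003
```

Request:
carry_out(
  motion=[
    [[0, 0, -0.002], 0],
    [[0, 0, -0.003], 0],
    [[0, 0, -0.003], 0],
  ],
)

```text
time: 20.55
position: [0.6146, 0.2497, 0.1396]
tool_rot: [3.139, 0.11, -0.0]
ft_force: [1.3, 0.6, 0.1]
grip_width: 0.006
```

Request:
carry_out(
  motion=[
    [[0, 0, -0.002], 0],
    [[0, 0, -0.003], 0],
    [[0, 0, -0.003], 0],
  ],
)

```text
time: 20.85
position: [0.6149, 0.2499, 0.1371]
tool_rot: [-3.14, -0.11, -0.001]
ft_force: [-0.1, 0.4, 1.6]
grip_width: 0.004
```

```bash
python3 - <<'E'
from sc import *
s=get_state(); print(s['position'].round(4),s['time'],s['ft_force'].round(1))
grab("scene","scene11"); print(col("scene11",(205,215,345,265),*G),col("scene11",(205,215,345,265),*Y))
E
```

```text
[0.6149 0.2499 0.1371] 20.85 [-0.1  0.4  1.6]
[(77, [218.58, 245.27], [213, 241, 12, 9])] [(10, [206.4, 217.4], [205, 215, 5, 6]), (9, [292.22, 216.67], [291, 215, 3, 4]), (14, [331.5, 217.0], [329, 216, 6, 3]), (10, [232.1, 244.4], [230, 243, 5, 4])]
```

Request:
carry_out(
  motion=[
    [[0, 0, -0.002], 0],
    [[0, 0, -0.003], 0],
    [[0, 0, -0.003], 0],
  ],
)

```text
time: 21.2
position: [0.6149, 0.2499, 0.1338]
tool_rot: [-3.139, -0.11, -0.001]
ft_force: [0.7, 0.1, 2.1]
grip_width: 0.002
```

Request:
carry_out(
  motion=[
    [[0, 0, -0.002], 0],
    [[0, 0, -0.003], 0],
    [[0, 0, -0.003], 0],
  ],
)

```text
time: 21.5
position: [0.6149, 0.2499, 0.1308]
tool_rot: [-3.14, -0.11, -0.001]
ft_force: [0.8, 0.7, 2.5]
grip_width: 0.007
```

Request:
carry_out(
  motion=[
    [[0, 0, -0.001], 0],
    [[0, 0, -0.002], 0],
    [[0, 0, -0.002], 0],
  ],
)

```text
time: 21.8
position: [0.6149, 0.25, 0.1307]
tool_rot: [-3.14, -0.11, -0.002]
ft_force: [-2.5, -1.1, 9.7]
grip_width: 0.006
```

Request:
carry_out(
  motion=[
    [[0, 0, 0.01], 0],
    [[0, 0, 0.03], 0],
    [[0, 0, 0.05], 0],
    [[0, -0.02, 0.065], 0],
  ],
)

```text
time: 22.2
position: [0.6135, 0.2335, 0.1947]
tool_rot: [-3.137, -0.118, 0.001]
ft_force: [0.5, 0.2, 0.9]
grip_width: 0.007
```

Request:
carry_out(
  grip=-0.5,
  motion=[
    [[0.003, -0.04, 0], 0],
    [[0.006, -0.08, 0], 0],
    [[0.01, -0.12, 0], 0],
    [[0.014, -0.16, 0], 0],
    [[0.017, -0.189, 0], 0],
    [[0.017, -0.189, 0], 0],
    [[0.017, -0.189, 0], 0],
  ],
)

```text
time: 22.9
position: [0.6314, 0.0401, 0.1935]
tool_rot: [-3.139, -0.107, 0.002]
ft_force: [0.5, 0.5, -0.8]
grip_width: 0.557
```

```bash
python3 - <<'E'
from sc import *
s=get_state(); print(s['position'].round(4),s['tool_rot'].round(3),s['time'],s['grip_width'],s['ft_force'].round(1))
grab("scene","scene12"); grab("side","side12"); grab("wrist","wrist12")
b=(205,215,345,265); print(col("scene12",b,*G),col("scene12",b,*Y),col("scene12",b,*R))
b=(205,215,330,250); print(col("side12",b,(18,90,120),(38,255,255)),col("side12",b,(0,120,120),(9,255,255)))
g=cv2.imread("pics/scene9.png").max(2); [print(v,"".join("#" if x<60 else "." for x in g[v,285:325])) for v in range(200,240,2)]
g=cv2.imread("pics/wrist12.png").max(2); [print(v,"".join("#" if x<70 else "." for x in g[v,230:420:3])) for v in range(180,310,5)]
E
```

```text
[0.6314 0.0401 0.1935] [-3.139e+00 -1.070e-01  2.000e-03] 22.9 0.5572660487876265 [ 0.5  0.5 -0.8]
[(86, [218.64, 244.8], [213, 241, 12, 9])] [(9, [292.22, 216.67], [291, 215, 3, 4]), (14, [331.5, 217.0], [329, 216, 6, 3]), (10, [231.7, 244.0], [229, 243, 5, 4])] [(11, [271.36, 238.91], [270, 238, 4, 3])]
[(5, [280.0, 217.2], [278, 216, 5, 3]), (3, [260.0, 225.33], [259, 225, 3, 2]), (4, [232.0, 235.25], [231, 235, 3, 2])] [(7, [260.29, 238.57], [259, 238, 4, 2])]
200 ........................................
202 ........................................
204 ........................................
206 ..............#...#.....................
208 ...........###########..................
210 .........#######################........
212 .........###########..#######...........
214 .........#####....#####.................
216 .........########..#.##.................
218 ..........##########....................
220 ..........#####...####..................
222 ..........#######..###..................
224 ...........############.................
226 .........#...######..###................
2
[... 1362 characters left out ...]
..........
260 ........................############............................
265 ........................############.............#..............
270 ........................#############...........................
275 ....##...................###########...................##.......
280 ...#######...............############..............#######......
285 ..########...............###########...............########...#.
290 .#########...............###########...............#########...#
295 ##########.........................................###########..
300 ..#.....#............................................#..##......
305 ................................................................
```

```bash
python3 - <<'E'
from sc import *
for z in(.155,.197):
  for v in(243,266,291): print(z,v,plane("wrist12",321.5,v,z,True).round(4))
# index/mark along gauge direction
e=np.array([.0785,-.997,0])
for z in(.145,.15,.155,.16):
    a,b=plane("scene12",231.7,244.,z),plane("scene12",271.36,238.91,z); c,d=plane("side12",232,235.1,z),plane("side12",260.4,238.55,z)
    print(z,a.round(4),b.round(4),(b-a)@e,c.round(4),d.round(4),(d-c)@e)
print(tri("scene12",(231.7,244),"side12",(232,235.1)),tri("scene12",(271.4,238.9),"side12",(260.4,238.5)))
E
```

```text
0.155 243 [0.6317 0.0481 0.155 ]
0.155 266 [0.6329 0.0321 0.155 ]
0.155 291 [0.6342 0.0139 0.155 ]
0.197 243 [0.6308 0.0587 0.197 ]
0.197 266 [0.6318 0.0455 0.197 ]
0.197 291 [0.6329 0.0305 0.197 ]
0.145 [0.6398 0.2133 0.145 ] [0.618  0.1249 0.145 ] 0.08638874706757045 [0.6345 0.2192 0.145 ] [0.6121 0.1299 0.145 ] 0.08719211730317399
0.15 [0.632  0.2156 0.15  ] [0.6104 0.1278 0.15  ] 0.08581360973190376 [0.6286 0.2187 0.15  ] [0.6063 0.1298 0.15  ] 0.08684416896656683
0.155 [0.6242 0.218  0.155 ] [0.6027 0.1308 0.155 ] 0.08523847239623697 [0.6227 0.2181 0.155 ] [0.6005 0.1296 0.155 ] 0.0864962206299596
0.16 [0.6165 0.2204 0.16  ] [0.5951 0.1338 0.16  ] 0.08466333506057017 [0.6168 0.2176 0.16  ] [0.5947 0.1295 0.16  ] 0.08614827229335244
[0.62256316 0.21826766 0.15562761] [0.60339859 0.12997447 0.15368594]
```

Request:
carry_out(
  motion=[
    [[0, 0.003, -0.02], 0],
    [[0, 0.003, -0.04], 0],
    [[0, 0.003, -0.058], 0],
    [[0, 0.003, -0.068], 0],
    [[0, 0.003, -0.068], 0],
    [[0, 0.003, -0.068], 0],
  ],
)

```text
time: 23.65
position: [0.632, 0.0446, 0.1265]
tool_rot: [-3.139, -0.112, -0.001]
ft_force: [0.6, -0.1, 1.1]
grip_width: 0.748
```

Request:
carry_out(
  grip=1,
  squeeze=35,
  motion=[
    [[0, 0, 0], 0],
    [[0, 0, 0], 0],
    [[0, 0, 0], 0],
    [[0, 0, 0], 0],
    [[0, 0, 0], 0],
    [[0, 0, 0], 0],
    [[0, 0, 0], 0],
    [[0, 0, 0], 0],
    [[0, 0, 0], 0],
  ],
)

```text
time: 24.55
position: [0.631, 0.0437, 0.1259]
tool_rot: [3.139, 0.11, -0.002]
ft_force: [-3.7, -0.4, 2.9]
grip_width: 0.251
```

Request:
carry_out(
  motion=[
    [[0.0, -0.005, 0], 0],
    [[0.001, -0.01, 0], 0],
    [[0.001, -0.015, 0], 0],
    [[0.002, -0.02, 0], 0],
    [[0.002, -0.025, 0], 0],
    [[0.002, -0.03, 0], 0],
    [[0.002, -0.03, 0], 0],
  ],
)

```text
time: 25.25
position: [0.6333, 0.014, 0.1259]
tool_rot: [-3.139, -0.11, 0.001]
ft_force: [-3.4, 1.6, 1.8]
grip_width: 0.248
```

```bash
cat > chk.py <<'E'
from sc import *
import sys
def chk(t):
    s=get_state(); print(s['position'].round(4),s['time'],s['grip_width'],s['ft_force'].round(1))
    grab("scene","scene"+t); grab("side","side"+t); e=np.array([.0785,-.997,0])
    print("Y",col("scene"+t,(222,215,345,265),*Y),"R",col("scene"+t,(222,215,345,265),*R),"G",col("scene"+t,(205,215,345,265),*G))
    print("sideY",col("side"+t,(222,222,300,250),(18,90,120),(38,255,255)))
chk(sys.argv[1])
E
python3 chk.py 13
```

```text
[0.6333 0.014  0.1259] 25.25 0.24810975910693045 [-3.4  1.6  1.8]
Y [(32, [295.22, 216.5], [291, 215, 9, 4]), (10, [243.7, 240.3], [242, 239, 4, 4])] R [(11, [271.36, 238.91], [270, 238, 4, 3])] G [(86, [218.64, 244.8], [213, 241, 12, 9])]
sideY [(5, [259.8, 226.4], [259, 225, 3, 3]), (4, [241.0, 234.25], [240, 234, 3, 2])]
```

Request:
carry_out(
  motion=[
    [[0.0, -0.006, 0], 0],
    [[0.001, -0.012, 0], 0],
    [[0.001, -0.018, 0], 0],
    [[0.002, -0.024, 0], 0],
    [[0.002, -0.03, 0], 0],
    [[0.003, -0.036, 0], 0],
    [[0.003, -0.042, 0], 0],
    [[0.004, -0.048, 0], 0],
    [[0.004, -0.052, 0], 0],
    [[0.004, -0.056, 0], 0],
    [[0.004, -0.056, 0], 0],
    [[0.004, -0.056, 0], 0],
  ],
)

```text
time: 26.55
position: [0.6375, -0.0414, 0.1259]
tool_rot: [-3.139, -0.111, 0.001]
ft_force: [-4.3, 3.1, 2.4]
grip_width: 0.252
```

```bash
python3 chk.py 14; python3 - <<'E'
from sc import *
e=np.array([.0785,-.997,0])
r=plane("scene14",271.36,238.91,.1545); rs=plane("side14",260.4,238.55,.1545)
for u,v in [c[1] for c in col("scene14",(245,222,285,245),*Y)]: print("scene gap",(r-plane("scene14",u,v,.1555))@e)
for u,v in [c[1] for c in col("side14",(245,230,275,242),(18,90,120),(38,255,255))]: print("side gap",(rs-plane("side14",u,v,.1555))@e)
im=cv2.imread("pics/scene14.png"); hsv=cv2.cvtColor(im,cv2.COLOR_BGR2HSV)
for v in range(229,243): print(v," ".join("%3d/%3d"%(hsv[v,u,0],hsv[v,u,1]) for u in range(261,277)))
E
```

```text
[ 0.6375 -0.0414  0.1259] 26.55 0.25172480298356037 [-4.3  3.1  2.4]
Y [(32, [295.22, 216.5], [291, 215, 9, 4]), (10, [265.9, 233.8], [264, 233, 5, 3])] R [(11, [271.36, 238.91], [270, 238, 4, 3])] G [(86, [218.64, 244.8], [213, 241, 12, 9])]
sideY [(6, [259.5, 232.33], [258, 232, 4, 2])]
scene gap 0.0009217912714420479
side gap 0.00012703198265352075
229  16/175  16/188  17/197  16/199  16/195  14/126  16/ 53  90/ 12  90/  8  60/  3  90/ 10  87/ 10  94/  9  93/ 10  93/ 11  90/ 13
230  16/211  16/215  16/144  17/ 25  97/ 11  94/  9  65/  7  93/ 11  87/ 10  86/  8  86/  9  87/ 13  94/ 11 105/ 14 105/ 15 110/ 29
231  98/  9  94/  8  87/ 11 102/ 14 101/ 20 104/ 18 101/ 15  95/ 13  90/ 11  90/ 10  96/ 13  96/ 17 110/ 31 120/ 73  20/ 28  32/ 25
232  96/ 11  99/ 14 100/ 16  25/ 34  28/ 96  27/ 94  25/ 60 108/ 37 110/ 29 113/ 21 125/ 77  45/  6  31/ 28   0/  0   0/  0  30/ 15
233  95/ 13  97/ 17  23/ 83  30/253  30/255  30/255  26/239 117/ 93  42/  8  30/ 29   0/  0  30/ 17  31/ 24   0/  0   0/  0   0/  0
234  99/ 24 105/ 31  20/133  24/255  23/255  27/255  30/255  27/ 76  36/ 16   0/  0   
[... 401 characters left out ...]
  14/ 64  10/ 76  44/ 18  38/ 17  66/  8
238  30/  1   0/  0   0/  0   0/  0   0/  0   0/  0   0/  0  30/  4  30/  9   3/194   0/255   2/226   1/212  85/ 36  94/ 16  96/ 11
239   0/  0   0/  0   0/  0   0/  0  30/  6  30/  1  33/ 21  35/ 20   6/ 78   0/255   1/255   0/255   1/217  87/ 38  86/ 15  84/ 11
240   0/  0  30/  7  33/ 10  30/ 25  42/ 14  43/ 13  75/ 12  90/ 20 179/ 42   0/255   1/252   1/216   1/157  90/ 28  83/ 19  90/ 13
241  33/ 20  35/ 17  45/  7  75/  8  94/ 18 100/  7  85/ 14  83/ 20   0/  2   1/119   0/ 45   0/ 33   0/ 16  90/ 18  84/ 11  90/  9
242  84/ 10  90/ 12  86/ 16  90/ 11  80/ 13  90/  9  84/ 11  85/ 13  83/ 17   0/  2  95/ 24  87/ 22  83/ 20  90/ 16  84/ 11  84/ 11
```

```bash
python3 - <<'E'
from sc import *
B=((0,85,70),(13,200,255))
for t in("9","14"): print([c for c in col("scene"+t,(335,205,400,250),*B) if c[0]>100])
print(cv2.absdiff(cv2.imread("pics/scene9.png"),cv2.imread("pics/scene14.png"))[218:240,346:384].max(2).mean())
s=get_state(); print(s['position'].round(4),s['qd'].round(3),s['grip_width'])
ticket.close_job()
E
```

```text
[(540, [364.44, 227.87], [346, 217, 38, 23])]
[(537, [364.49, 227.89], [346, 217, 38, 23])]
2.9665071770334928
[ 0.6374 -0.0412  0.1259] [-0.002  0.001 -0.001 -0.    -0.    -0.001 -0.001] 0.24816535566864723
the job is handed in; nothing more can be done
```

I laid the block on the rest and let go, pressed the lock button until it bottomed, then gripped the handle and drew the arm out to the red mark. I handed the job in at about 26.7 s, still holding the handle; no verdict was reported.

**Last checks**
- **Index:** it is about 0.1 mm (side camera) to 0.9 mm (scene camera) from the mark.
- **Button:** in the picture it sits about 8 mm lower and stays down.
- **Block:** it lies flat, about 4° off the world y axis, which is my estimate of the arm's line. Its centre is about 3 mm from my estimate of the rest's centre. It did not move between release and hand-in.
- **Grip:** the fingers are stopped on the handle at 22 mm opening with 35 N commanded, and the arm is still.

**What failed or disagreed**
- **Missed grasps:** the first two grasps closed above the block, because the real fingertips sit about 30–38 mm short of the reported TCP. I measured this in the pictures and corrected for it. The block moved by at most a couple of millimetres.
- **Bystanders:** I did not measure the bystanders' final positions. The force readings showed no unexpected contact.

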